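Load a stone ring into the abrasion tester

TASK

Open the abrasion tester by sliding its red thumb latch sideways, towards the free end of its slot, so that the spring throws the clear hood fully open, and leave the hood open. Then take the white marble ring, keep it level and lower it over the upright steel spindle until it rests flat on the round plate; do not let it drop down the spindle. Leave the brown ring where it lies.

Things in the scene. Friction and masses are not known exactly. Their poses are not given: they have to be found in the camera images.
- tester: Grey abrasion tester, fixed to the worktop, 148 mm square and 45 mm high with a 92 mm wide nose on its front that carries the latch. Origin on the worktop under the axis of the spindle; x points from the latch (front) to the hood's hinge (back), y is the way the latch slides to open, z up. The nose's front end is at x = -142 mm, the hinge line at x = +73 mm, z = 49 mm. The closed hood covers x -70 to +72 mm, y +-70 mm, up to z = 117 mm.
- plate_top (a point): Centre of the upper face of the tester's round plate (94 mm across, 54 mm above the worktop). The upright steel spindle rises from it: 34 mm across, 50 mm tall (its top is 104 mm above the worktop), its top 9 mm tapered to 22 mm across. Axes as the tester's.
- latch_tab (a point): Middle of the red upright thumb tab of the latch, 12 mm (tester x) by 22 mm (tester y) by 34 mm tall (from 49 to 83 mm above the worktop; this point is 69 mm above it). It moves with the latch. There is free room in front of it and on both sides along y; the closed hood's front wall is 45 mm behind it.
- latch (a joint): Latch slide in m: starts within 0 to 0.003, stops at 0.022; grows towards the tester's +y. The hood is let go at about 0.013. It moves against about 2 N and stays where it is left.
- hood (a joint): Hood hinge angle in rad: 0 shut, 1.75 fully open. A spring opens it within about 2 s once it is let go, the front edge rising first and the hood tipping over backwards (tester +x) until it lies wholly behind the hinge line; the spring keeps it open. It cannot be opened while the latch holds it.
- white_ring_center (a point): Centre (half-way up) of the white marble ring, lying flat on the worktop: 60 mm outside, hole 39 mm across, 22 mm tall, about 0.12 kg. z is its axis.
- brown_ring_center (a point): Centre (half-way up) of the brown stone ring (72 mm outside, 16 mm tall), lying flat on the worktop: a bystander, to be left alone. It and the white ring may lie in either place.
Things that resemble listed ones, but are neither listed nor needed, are in the scene too. What is shaped like the part that bears white_ring_center but green is not meant.

How it is judged (in metres and radians):
On the way:
1. the latch is slid aside and the hood has sprung open (value of joint latch above 0.01 m and value of joint hood above 1.4 rad), for 0.2 s.
At the end, for the whole second after the job is handed in: The hood stands open (over 1.4 rad). The white ring is round the spindle (within 6 mm of its axis), flat on the plate (centre 8 to 14 mm above it, tilt under 0.08 rad) and at rest. The brown ring is within 20 mm of where it lay (value of joint hood above 1.4 rad and horizontal distance between white_ring_center and plate_top below 0.006 m and z of white_ring_center in the frame of plate_top between 0.008 and 0.014 m and angle between white_ring_center's own z axis and vertical below 0.08 rad and linear speed of white_ring below 0.02 m/s and distance of brown_ring_center from where it was at the start of the episode below 0.02 m); the robot touches nothing.
It fails at once if the white ring is tilted by more than 0.35 rad (angle between white_ring_center's own z axis and vertical above 0.35 rad).
It fails at once if the white ring is let go over the spindle with its underside more than 14 mm above the plate (horizontal distance between white_ring_center and plate_top below 0.04 m and z of white_ring_center in the frame of plate_top above 0.025 m and contact force between the fingers and white_ring below 0.1 N).
It fails at once if the brown ring is moved by more than 20 mm (distance of brown_ring_center from where it was at the start of the episode above 0.02 m).
It also fails if it takes over 61 s, if anything falls off the work surface, if the arm or the gripper's body presses on something with over 40 N, if the wrist force passes 120 N, or if a joint passes its speed limit or range.

ROBOT

A 6-joint arm with a two-finger parallel gripper is mounted at the origin on the work surface; the furniture and walls round the work are solid. World frame = base frame: x ahead of the robot, y to its left, z up, the work surface at z = 0. Lengths are in mm, angles in rad, forces in N, time in s.
With the tool pointing down it reaches from about 400 to 925 mm from the base axis. Payload 12.5 kg.
Tool frame: the origin (TCP) lies between the finger pads; the fingertips stand 25 mm ahead of it and the grasp point (between the pads) lies 6 mm ahead of it; z points along the fingers, y is the line along which they close (so a half turn about z gives the same grasp; the last joint's range is limited). The gripper opens to 95 mm and grips with 3 to 60 N. Pads are 20 mm wide; open, the fingers measure 119 mm over their backs; the gripper's body (75 mm by 180 mm) begins 59 mm behind the grasp point.
Start: joints at [-1.445, 0.491, 1.559, -0, 1.092, -0.106], TCP at [143.603, -608.294, 239.661] pointing down, gripper open.
Joint ranges: [-3.1, 3.1], [-0.84, 2.19], [0.05, 2.79], [-1.13, 4.28], [0.06, 2.93], [-2.69, 2.69]. Speed limits (rad/s): [2.22, 2.22, 2.79, 3.14, 3.14, 3.14].

INTERFACE

Orientations are given as [roll, pitch, yaw] about the fixed x, y, z axes, in that order (R = Rz(yaw) Ry(pitch) Rx(roll)).
In Python, from cell import state, read_camera, job_done, cut_out gives the robot as it stands. The module is installed in compiled form; this text tells all that it offers.
- The arm moves only by the tool jog_arm, never from a script. Its argument "motion" is a list of rows, each a list of 2 entries, a list of its own where there are three numbers: the shift along the tool's x, y, z in mm, then the turn about the tool's z in rad. A call has 1 to 5 rows; each row is the pose to reach, as a shift and turn from the pose commanded when the call began, along the tool's axes at that moment; what a row does not reach only later rows make up. A row lasts 1/10 s, in which the tool goes at most 50 mm and 8.59 degrees, less where a joint would pass 70% of its speed; a pose out of reach is approached as far as the arm can. A call with a gripper value outside its range is refused whole. "grip" is the closure, from 0 (fully open) to 1 (shut), set as the call begins (left out, the last holds). The fingers move at their own pace and stop on an object; the grip force is fixed at half the most. Time passes only in rows, so rows that repeat a pose let the fingers close. It gives the time, the measured TCP pose, the force, the opening and the grip force at its end, in the units of the state.
- state(): the state, without advancing time (a new reading comes with each control period).
- read_camera(name): name is "side" or "top" or "wrist"; returns a dict with "img" (420x560x3 uint8, blue, green, red), "vertical_fov" (degrees; the focal length in pixels is half the picture's height over the tangent of half this angle, whatever the lens; pixels are square), "cx", "cy" (the principal point, pixels), "extrinsics" (4x4, takes a point from camera to world coordinates). Camera axes: x right, y up, looking along -z (the intrinsics and any distortion apply to the point x, -y, -z); pixel columns grow to the right and rows downward; lengths in mm; the calibration is good to about 2 mm. The wrist camera is an equidistant fisheye: a pixel r from the principal point sees the ray r / f radians off the axis. A picture is of the moment at which its call begins. There is no depth.
- job_done(): hands the job in; it is judged then, once.
Trained networks look in a picture, given as the dict that the camera call returned (one of the last four; its "shot" number tells which), for a name from the list of things; names that differ only in an ending like _2 or _b are one class to them, and where a whole thing is asked for, a point or a joint stands for the part that bears it (a point fixed in the world has none). Each returns a list of dicts, best first, with "p" (0 to 1); they miss things now and then, are a little off and sometimes report something else, mostly with a low value. They report only what shows in the picture. A call takes as long as a camera call. They do not tell look-alikes from the thing itself.
- cut_out(name, picture): "region" (420x560 bool, what is visible of it) and "box" ([left, top, right, bottom] in pixels, round what is visible of it).
The state is a dict: "t": time; "joints": joint angles; "qvel": joint speeds; "tau": joint torques, N m; "eef_pos": TCP position; "tcp_rot": TCP orientation; "ft_force": force on the tool from outside, world axes, zero at the start; "moment": the same for the moment, N m; "opening": opening from 0.0 (shut) to 1.0 (fully open); "grip_force": force on a finger pad.
Only numpy, scipy, OpenCV 4.12 (cv2) and the standard library are available. Lean on these libraries where they do the work, as an engineer would, in place of code of your own. Each camera call takes 0.05 s, during which the arm holds its last target. There are 200 camera calls.

## Working session

There is one attempt and no reset: what is moved stays moved. The work goes in short steps, Python scripts to look and compute and a tool call to move; the robot and the scene stay as the last step left them, time stands still between calls to the robot, and variables do not carry over. Pictures are saved under pics/ and viewed, at most 10 in all, crops included, and the job is handed in when it is done.

Besides the shell and the picture viewer there is one more tool, called after "Call:" as name(argument=value, ...), one argument or row to a line, values as JSON. jog_arm: Moves the arm, as the interface text tells. Its arguments: {"type":"object","properties":{"motion":{"type":"array"},"grip":{"type":"number"}},"required":["motion"]}

```bash
mkdir -p pics
cat > h.py <<'E'
import numpy as np, cv2
from cell import state, read_camera, job_done, cut_out
def ray(c,u,v,fish=False):
    f=210/np.tan(np.radians(c["vertical_fov"])/2)
    x,y=(u-c["cx"])/f,(v-c["cy"])/f
    if fish:
        r=np.hypot(x,y); s=np.sin(r)/r if r>1e-9 else 1
        d=np.array([x*s,-y*s,-np.cos(r)])
    else: d=np.array([x,-y,-1.])
    E=np.array(c["extrinsics"]); d=E[:3,:3]@d
    return E[:3,3],d/np.linalg.norm(d)
def proj(c,P,fish=False):
    f=210/np.tan(np.radians(c["vertical_fov"])/2)
    E=np.array(c["extrinsics"]); p=(np.array(P)-E[:3,3])@E[:3,:3]
    x,y,z=p[0],-p[1],-p[2]
    if fish:
        r=np.hypot(x,y); t=np.arctan2(r,z); return c["cx"]+f*t*x/r, c["cy"]+f*t*y/r
    return c["cx"]+f*x/z, c["cy"]+f*y/z
def tri(rs):
    A=sum(np.eye(3)-np.outer(d,d) for o,d in rs); b=sum((np.eye(3)-np.outer(d,d))@o for o,d in rs)
    P=np.linalg.solve(A,b); return P,[np.linalg.norm((np.eye(3)-np.outer(d,d))@(P-o)) for o,d in rs]
def onz(r,z): o,d=r; return o+d*(z-o[2])/d[2]
E
python3 - <<'E'
from h import *
np.set_printoptions(precision=2,suppress=True)
print(state())
for n in("side","top","wrist"):
    c=read_camera(n); cv2.imwrite(f"pics/{n}0.png",c["img"]); print(n,c["vertical_fov"],c["cx"],c["cy"]);print(np.array(c["extrinsics"]))
    for t in("white_ring_center","brown_ring_center","latch_tab","tester","plate_top","hood"):
        try: print(t,[(round(d["p"],2),np.array(d["box"]).round(1).tolist(),int(d["region"].sum())) for d in cut_out(t,c)])
        except Exception as e: print(t,e)
E
```

```text
{'t': 0.0, 'joints': array([-1.44,  0.49,  1.56,  0.  ,  1.09, -0.11]), 'qvel': array([-0., -0., -0., -0., -0.,  0.]), 'tau': array([  0.  , -61.26, -25.82,   0.07,   0.05,  -0.  ]), 'eef_pos': array([ 143.59, -608.05,  239.06]), 'tcp_rot': array([-3.14, -0.  ,  0.23]), 'ft_force': array([ 0.21, -0.32, -0.05]), 'moment': array([-0.01,  0.  , -0.04]), 'grip_force': 0.0, 'opening': 0.9983457454487349}
side 55.05317309477063 283.4892431500984 209.70189606333628
[[   1.      0.01   -0.04  359.36]
 [  -0.04    0.34   -0.94 -874.19]
 [   0.01    0.94    0.34  412.17]
 [   0.      0.      0.      1.  ]]
white_ring_center [(0.71, [236.1, 210.9, 256.9, 224.3], 266), (0.6, [265.2, 217.4, 282.4, 233.9], 231)]
brown_ring_center [(0.72, [269.2, 201.0, 292.1, 210.5], 227), (0.42, [281.1, 212.1, 355.4, 270.2], 4260)]
latch_tab []
tester [(0.8, [278.4, 209.3, 357.4, 294.8], 5811), (0.61, [280.1, 212.1, 358.0, 270.4], 4236)]
plate_top [(0.75, [277.3, 208.9, 353.2, 287.9], 5746)]
hood [(0.83, [280.5, 210.8, 355.2, 270.9], 4294)]
top 51.01534574598085 277.10826955089567 205.8895691796388
[[  -0.03    0
[... 220 characters left out ...]
1.7], 264)]
brown_ring_center [(0.9, [171.0, 210.0, 198.1, 232.2], 378), (0.58, [229.1, 212.7, 259.6, 241.6], 260)]
latch_tab [(0.64, [296.8, 182.6, 322.7, 196.3], 180), (0.25, [170.7, 209.0, 197.7, 237.4], 428)]
tester [(0.93, [292.1, 153.2, 386.1, 223.6], 5365), (0.36, [297.8, 179.3, 324.3, 194.8], 215)]
plate_top [(0.8, [293.2, 156.6, 388.4, 222.1], 5326)]
hood [(0.72, [319.4, 155.5, 384.2, 219.0], 4037)]
wrist 65.70646984690485 276.38212513029265 210.49457577728433
[[   0.23    0.94    0.24  212.36]
 [  -0.97    0.22    0.06 -593.07]
 [   0.     -0.25    0.97  383.61]
 [   0.      0.      0.      1.  ]]
white_ring_center []
brown_ring_center []
latch_tab []
tester []
plate_top []
hood []
```

View pics/top0.png

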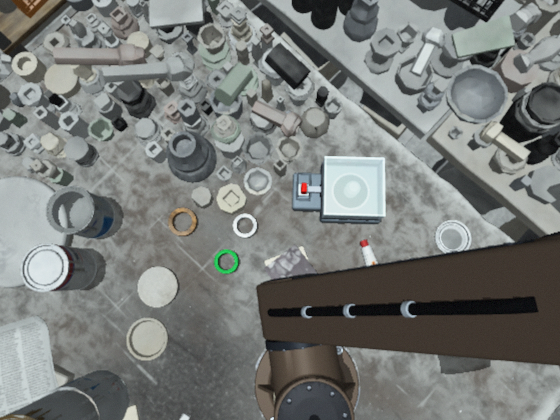

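View pics/side0.png

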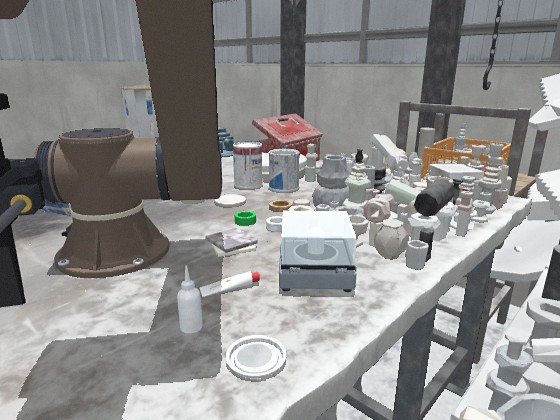

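The top view shows the white ring at about (245,226), with the green look-alike at (226,261) and the brown ring at (183,222). The tester's red tab is at (305,188) and its hood at (353,187), so tester x points roughly along world -y and the latch opens roughly along world +x.

Run:
```python
from h import *
np.set_printoptions(precision=1,suppress=True)
t=read_camera("top"); s=read_camera("side")
for n,a,z in(("white",(245,226),11),("green",(226,261),11),("brown",(183,222),8),("tab",(305,188),80),("spindle~",(352,187),104),("tester nose",(294,191),45)):
    r=ray(t,*a); P=onz(r,z); print(n,P,"r",np.hypot(P[0],P[1]),"side px",np.array(proj(s,P)))
print("white tri",tri([ray(t,245,226),ray(s,273.5,224)]))
print("brown tri",tri([ray(t,184,222),ray(s,280.7,206)]))
w=read_camera("wrist"); E=np.array(w["extrinsics"]); q=state()
from scipy.spatial.transform import Rotation as R
Rt=R.from_euler("xyz",q["tcp_rot"]).as_matrix()
print("cam in tool",Rt.T@(E[:3,3]-q["eef_pos"]),"\n",Rt.T@E[:3,:3]); print(Rt)
```

```text
white [384.1 140.   11. ] r 408.79089421298414 side px [275.6 223.2]
green [297.6 188.9  11. ] r 352.4398615130784 side px [244.4 217.2]
brown [399.3 297.9   8. ] r 498.1948874742555 side px [279.3 205.2]
tab [463.  -11.3  80. ] r 463.1577607158081 side px [311.5 219.1]
spindle~ [ 457.  -119.9  104. ] r 472.4995978915824 side px [314.7 227.3]
tester nose [463.6  14.3  45. ] r 463.7753839923229 side px [310.1 229. ]
white tri (array([381.3, 140. ,   9.3]), [np.float64(2.983327248546758), np.float64(2.983327248546888)])
brown tri (array([401.6, 295.9,   5.8]), [np.float64(2.0119226071781156), np.float64(2.011922607178246)])
cam in tool [  70.4    1.  -143.9] 
 [[ 0.   1.   0.2]
 [ 1.  -0.  -0. ]
 [-0.   0.2 -1. ]]
[[ 1.   0.2  0. ]
 [ 0.2 -1.  -0. ]
 [ 0.   0.  -1. ]]
```

Call:
jog_arm(
  motion=[
    [[270,-250,-90],-0.7],
    [[270,-250,-90],-0.7],
    [[270,-250,-90],-0.7],
    [[270,-250,-90],-0.7],
    [[270,-250,-90],-0.7],
  ],
)

```text
t: 1.7
eef_pos: [279.8, -405.1, 299.6]
tcp_rot: [3.141, 0.0, 0.937]
ft_force: [1.1, -0.7, 0.4]
opening: 0.997
grip_force: 0.0
```

Call:
jog_arm(
  motion=[
    [[415,-119,-30],-0.63],
    [[415,-119,-30],-0.63],
    [[415,-119,-30],-0.63],
    [[415,-119,-30],-0.63],
    [[415,-119,-30],-0.63],
  ],
)

```text
t: 2.2
eef_pos: [367.1, -171.4, 316.8]
tcp_rot: [3.141, 0.001, 1.567]
ft_force: [0.5, -0.4, 0.4]
opening: 1.0
grip_force: 0.0
```

Call:
jog_arm(
  motion=[
    [[175,0,0],0],
    [[175,0,0],0],
    [[175,0,0],0],
    [[175,0,0],0],
    [[175,0,0],0],
  ],
)

```text
t: 2.7
eef_pos: [368.1, 4.0, 316.6]
tcp_rot: [3.141, -0.0, 1.566]
ft_force: [-0.1, 0.1, -0.5]
opening: 1.002
grip_force: 0.0
```

Run:
```python
from h import *
np.set_printoptions(precision=1,suppress=True)
print(state()["eef_pos"],state()["tcp_rot"])
c=read_camera("wrist"); cv2.imwrite("pics/w1.png",c["img"]); np.save("w1ext.npy",c["extrinsics"])
for t in("white_ring_center","brown_ring_center","latch_tab","tester","plate_top","hood"):
    print(t,[(round(d["p"],2),np.array(d["box"]).round(1).tolist()) for d in cut_out(t,c)])
```

```text
[368.1   4.  316.6] [ 3.1 -0.   1.6]
white_ring_center [(0.83, [262.9, 55.4, 311.3, 102.6]), (0.59, [201.5, 29.2, 246.4, 72.0]), (0.47, [284.3, 164.3, 413.8, 333.7])]
brown_ring_center [(0.61, [291.3, 0.0, 305.6, 3.6])]
latch_tab [(0.76, [338.2, 182.4, 366.1, 226.9])]
tester [(0.88, [287.4, 168.4, 411.8, 334.3])]
plate_top [(0.93, [284.9, 164.9, 415.0, 335.4])]
hood [(0.63, [290.4, 221.0, 409.6, 335.3])]
```

View pics/w1.png

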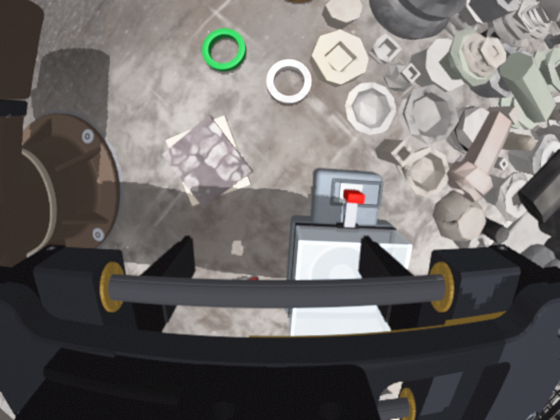

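The wrist view shows the white ring at (289,81), the red tab at (354,197) and the nose's front corners at about (315,170) and (382,177). The hood is shut. I'll take a second, closer view.

Call:
jog_arm(
  motion=[
    [[36,92,77],0],
    [[36,92,77],0],
    [[36,92,77],0],
    [[36,92,77],0],
  ],
)

```text
t: 3.45
eef_pos: [461.8, 36.7, 237.0]
tcp_rot: [-3.138, -0.0, 1.562]
ft_force: [-0.3, 0.4, 0.5]
opening: 1.001
grip_force: 0.0
```

Run:
```python
from h import *
np.set_printoptions(precision=1,suppress=True)
print(state()["eef_pos"],state()["tcp_rot"])
c=read_camera("wrist"); cv2.imwrite("pics/w2.png",c["img"])
np.save("w2ext.npy",c["extrinsics"])
im=cv2.resize(c["img"][0:400],(784,560)); cv2.imwrite("pics/w2v.png",im)
for t in("white_ring_center","brown_ring_center","latch_tab"):
    print(t,[(round(d["p"],2),np.array(d["box"]).round(1).tolist()) for d in cut_out(t,c)])
```

```text
[461.8  36.7 237. ] [-3.1 -0.   1.6]
white_ring_center [(0.98, [178.1, 71.4, 238.1, 129.3]), (0.93, [113.8, 44.8, 165.4, 95.4]), (0.71, [267.8, 226.2, 296.2, 275.6])]
brown_ring_center [(0.57, [208.7, 0.0, 234.0, 4.8])]
latch_tab [(0.59, [265.0, 224.3, 299.7, 278.8]), (0.29, [203.4, 204.3, 353.0, 334.1])]
```

View pics/w2v.png

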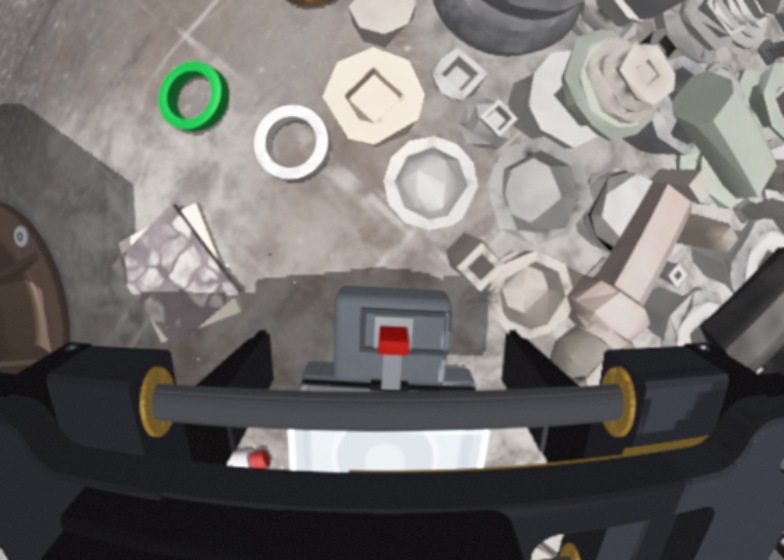

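The second wrist view shows the tab's top at about (281,238) full-scale, the nose's front corners at (243.5,206) and (319,207), and the white ring at (208,100). The clutter right of the nose is low enough to check against.

Run:
```python
from h import *
np.set_printoptions(precision=1,suppress=True)
w=read_camera("wrist"); c1=dict(w); c1["extrinsics"]=np.load("w1ext.npy"); c2=dict(w); c2["extrinsics"]=np.load("w2ext.npy")
i1,i2=cv2.imread("pics/w1.png"),cv2.imread("pics/w2.png")
def red(i,x0,y0,x1,y1):
    h=cv2.cvtColor(i,cv2.COLOR_BGR2HSV); m=((h[...,0]<8)|(h[...,0]>172))&(h[...,1]>150)&(h[...,2]>70)
    k=np.zeros_like(m); k[y0:y1,x0:x1]=m[y0:y1,x0:x1]; v,u=np.nonzero(k); br=i[v,u].max(1)
    top=br>210; print("red",len(u),u.min(),u.max(),v.min(),v.max(),"bright",top.sum(),u[top].mean() if top.any() else 0,v[top].mean() if top.any() else 0, np.percentile(br,[5,50,95])); return u,v,br
red(i1,330,180,380,230); red(i2,255,215,310,290)
def wr(i,x0,y0,x1,y1):
    h=cv2.cvtColor(i[y0:y1,x0:x1],cv2.COLOR_BGR2HSV); m=((h[...,2]>195)&(h[...,1]<40)).astype(np.uint8)
    n,l,s,ce=cv2.connectedComponentsWithStats(m); k=1+s[1:,4].argmax(); return s[k],(s[k][0]+s[k][2]/2-.5+x0,s[k][1]+s[k][3]/2-.5+y0)
a=wr(i1,258,50,316,108);b=wr(i2,172,66,244,134);print(a,b)
print("ring",tri([ray(c1,*a[1],True),ray(c2,*b[1],True)]))
print("ring z22",onz(ray(c1,*a[1],True),20),onz(ray(c2,*b[1],True),20))
for n,p,q in(("noseL",(315,170),(243.5,206)),("noseR",(382,177),(319.3,207))): print(n,tri([ray(c1,*p,True),ray(c2,*q,True)]),onz(ray(c2,*q,True),45))
x=cv2.resize(i2[195:300,195:365],(780,482),interpolation=cv2.INTER_CUBIC)
cv2.imwrite("pics/z2.png",x)
x=cv2.resize(i1[150:345,270:430],(480,585),interpolation=cv2.INTER_CUBIC); cv2.imwrite("pics/z1.png",x)
```

```text
red 227 344 364 190 203 bright 148 356.0067567567568 198.09459459459458 [125. 250. 255.]
red 388 270 291 234 253 bright 0 0 0 [121.  158.5 190. ]
(array([  7,   9,  47,  44, 874], dtype=int32), (np.float64(288.0), np.float64(80.5))) (array([   9,    9,   53,   53, 1183], dtype=int32), (np.float64(207.0), np.float64(101.0)))
ring (array([385.4, 138.5,  18.2]), [np.float64(0.12053731467748843), np.float64(0.1205373146775364)])
ring z22 [385.4 138.1  20. ] [385.8 138.5  20. ]
noseL (array([423.2,  15.3,  10.4]), [np.float64(0.41588655108445916), np.float64(0.41588655108447226)]) [426.9  24.1  45. ]
noseR (array([511.8,  14.4,  33.3]), [np.float64(5.413318669941615), np.float64(5.41331866994156)]) [507.9  22.4  45. ]
```

View pics/z2.png

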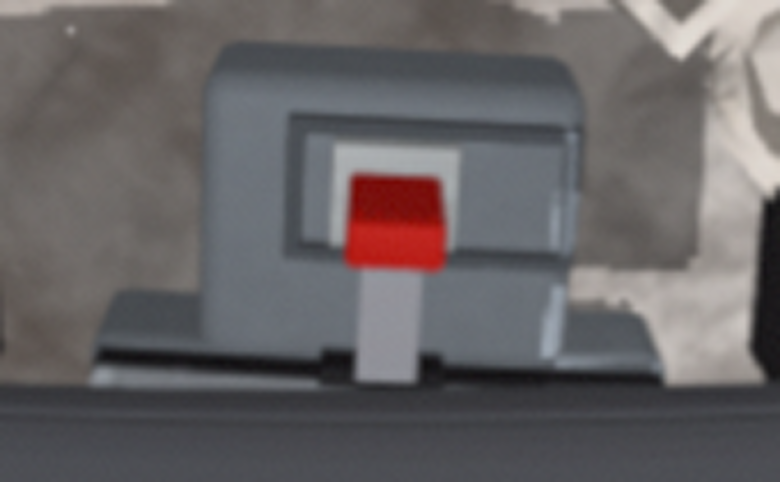

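View pics/z1.png

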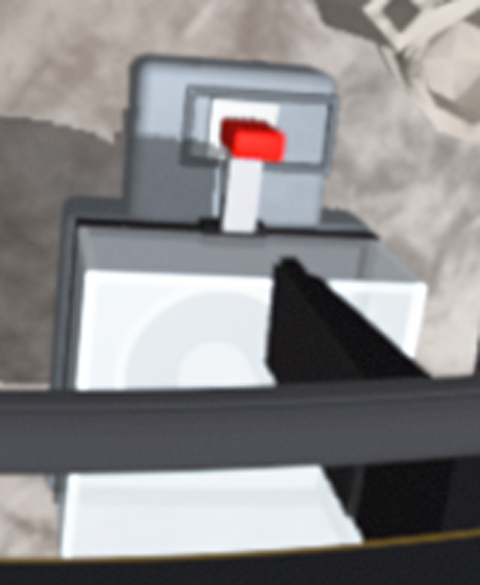

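The crop shows the slot running from x=290 to 575 with the tab near its left end, so the free end is to the right (world +x). In the second view the tab's top face centre is near (281.3,248.3). In the first view it is near (356,198.2).

Run:
```python
from h import *
np.set_printoptions(precision=1,suppress=True)
w=read_camera("wrist"); c1=dict(w); c1["extrinsics"]=np.load("w1ext.npy"); c2=dict(w); c2["extrinsics"]=np.load("w2ext.npy")
f=lambda x,y:(195+(x+.5)/4.588-.5,195+(y+.5)/4.588-.5)
g=lambda x,y:(270+x/3-.3,150+y/3-.3)
print("tab",tri([ray(c1,356,198.2,True),ray(c2,281.3,248.3,True)]), onz(ray(c2,281.3,248.3,True),83),onz(ray(c1,356,198.2,True),83))
A=[onz(ray(c2,*f(*p),True),83) for p in((347,222),(445,222),(446,268),(348,268))];print("tabtop",np.array(A))
def ang(c,p,q,z):
    P,Q=onz(ray(c,*p,True),z),onz(ray(c,*q,True),z); d=Q-P; return P,Q,np.degrees(np.arctan2(d[1],d[0])),np.linalg.norm(d)
print(ang(c2,f(290,115),f(578,130),47)); print(ang(c2,f(285,255),f(570,262),47)); print(ang(c2,f(95,355),f(660,375),45)); print("noseL",ang(c2,f(205,90),f(205,340),43))
print("hood front top",ang(c1,g(85,272),g(425,283),117)); print("hoodback",ang(c1,g(62,555),g(360,543),117)); print("hood left",ang(c1,g(85,272),g(62,555),117))
print("spindle top",onz(ray(c1,*g(215,365),True),104))
```

```text
tab (array([466.5, -10.3,  80.7]), [np.float64(0.2333299467698779), np.float64(0.23332994676987936)]) [466.6  -9.6  83. ] [465.8  -9.6  83. ]
tabtop [[455.9  -4.   83. ]
 [476.7  -4.2  83. ]
 [477.  -14.7  83. ]
 [455.9 -14.6  83. ]]
(array([442. ,   9.4,  47. ]), array([509.5,   5.1,  47. ]), np.float64(-3.574236301316927), np.float64(67.62484347900157))
(array([439.9, -25.7,  47. ]), array([508.6, -28.2,  47. ]), np.float64(-2.0950616181505075), np.float64(68.78415550743658))
(array([391. , -53.8,  45. ]), array([533.1, -60.4,  45. ]), np.float64(-2.6632701625351114), np.float64(142.2465149596559))
noseL (array([421.7,  14.5,  43. ]), array([418.9, -50.2,  43. ]), np.float64(-92.5200391770137), np.float64(64.67678066543179))
hood front top (array([393.3, -50.6, 117. ]), array([530.7, -58. , 117. ]), np.float64(-3.105378565300479), np.float64(137.5638263616222))
hoodback (array([ 386.4, -180.3,  117. ]), array([ 520. , -182.5,  117. ]), np.float64(-0.9100359632734712), np.float64(133.57703227399716))
hood left (array([393.3, -50.6, 117. ]), array([ 386.4, -180.3,  117. ]), np.float64(-93.04700916920223), np.float64(129.9639777050126))
spindle top [448.3 -96.4 104. ]
```

Call:
jog_arm(
  motion=[
    [[-39,-25,0],0.038],
    [[-39,-25,50],0.038],
    [[-39,-25,80],0.038],
    [[-39,-25,80],0.038],
    [[-39,-25,80],0.038],
  ],
  grip=1,
)

```text
t: 4.25
eef_pos: [435.7, -2.1, 160.4]
tcp_rot: [3.141, 0.0, 1.524]
ft_force: [0.3, -0.2, 0.1]
opening: 0.641
grip_force: 0.0
```

Call:
jog_arm(
  motion=[
    [[0,0,0],0],
    [[0,0,0],0],
    [[0,0,0],0],
    [[0,0,0],0],
    [[0,0,0],0],
  ],
)

```text
t: 4.75
eef_pos: [435.5, -1.9, 159.6]
tcp_rot: [3.141, 0.0, 1.524]
ft_force: [-0.3, -0.3, 0.1]
opening: 0.214
grip_force: 0.0
```

Call:
jog_arm(
  motion=[
    [[0,0,0],0],
    [[0,0,0],0],
    [[0,0,0],0],
    [[0,0,10],0],
    [[0,0,20],0],
  ],
)

```text
t: 5.25
eef_pos: [435.4, -2.0, 138.6]
tcp_rot: [3.141, 0.0, 1.524]
ft_force: [0.4, 0.9, -0.5]
opening: 0.001
grip_force: 0.0
```

Run:
```python
from h import *
c=read_camera("wrist"); cv2.imwrite("pics/w3.png",c["img"]); print(state()["opening"],state()["eef_pos"])
```

```text
0.005066937058249325 [434.80898101  -1.92631359 137.18140371]
```

View pics/w3.png

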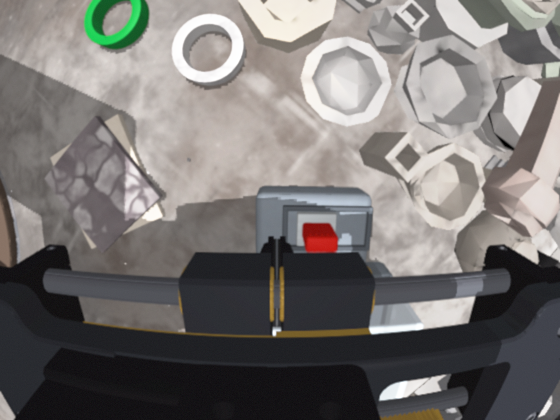

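The closed fingers are at u≈277 and the tab's left edge is at 303, so they're clear of it on the closed side. Next I'll lower and push.

Call:
jog_arm(
  motion=[
    [[0,0,30],0],
    [[0,0,56],0],
    [[0,0,56],0],
    [[0,5,56],0],
    [[0,10,56],0],
  ],
)

```text
t: 5.8
eef_pos: [446.3, -2.5, 84.2]
tcp_rot: [3.14, 0.0, 1.524]
ft_force: [-0.9, -0.5, 0.9]
opening: 0.003
grip_force: 1.0
```

Call:
jog_arm(
  motion=[
    [[0,5,0],0],
    [[0,9,0],0],
    [[0,13,0],0],
    [[0,16,0],0],
    [[0,16,0],0],
  ],
)

```text
t: 6.3
eef_pos: [462.1, -3.2, 83.5]
tcp_rot: [3.14, 0.0, 1.524]
ft_force: [-0.2, 0.3, 0.6]
opening: 0.005
grip_force: 0.0
```

Run:
```python
from h import *
print(state()["ft_force"],state()["eef_pos"])
c=read_camera("wrist"); cv2.imwrite("pics/w4.png",c["img"])
h=cv2.cvtColor(c["img"],cv2.COLOR_BGR2HSV); m=((h[...,0]<8)|(h[...,0]>172))&(h[...,1]>150)&(h[...,2]>70); v,u=np.nonzero(m[180:330,200:400]); print(u.min()+200,u.max()+200,v.min()+180,v.max()+180)
t=read_camera("top")
print([(round(d["p"],2),np.array(d["box"]).round(1).tolist()) for d in cut_out("hood",t)])
cv2.imwrite("pics/t4.png",t["img"]); cv2.imwrite("pics/t4v.png",np.hstack([t["img"][100:400,200:480],c["img"][120:420,150:400]]))
```

```text
[-0.18029936  0.34312699  0.63557527] [462.1051945   -3.23898992  83.49896839]
294 326 251 252
[(0.57, [350.1, 149.3, 398.1, 173.6])]
```

View pics/t4v.png

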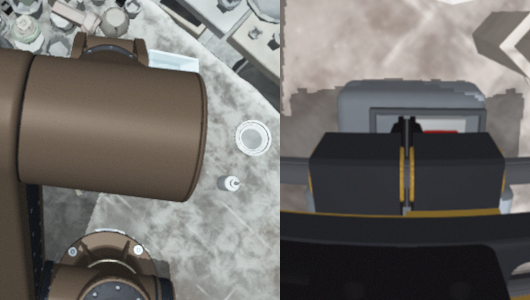

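Call:
jog_arm(
  motion=[
    [[0,-6,0],0],
    [[0,-6,-50],0],
    [[20,-6,-100],0],
    [[60,-26,-140],0],
    [[90,-50,-150],0],
  ],
  grip=0,
)

```text
t: 6.95
eef_pos: [417.0, 88.3, 235.2]
tcp_rot: [3.137, -0.0, 1.522]
ft_force: [0.6, 1.0, -0.9]
opening: 0.369
grip_force: 0.0
```

Run:
```python
from h import *
print(state()["t"],state()["eef_pos"],state()["tcp_rot"])
c=read_camera("wrist"); cv2.imwrite("pics/w5.png",c["img"]);np.save("w5ext.npy",c["extrinsics"])
for n in("latch_tab","hood","plate_top","white_ring_center"):print(n,[(round(d["p"],2),np.array(d["box"]).round(1).tolist()) for d in cut_out(n,c)])
```

```text
6.95 [417.04062873  88.29589979 235.16692519] [ 3.13745084e+00 -3.79365910e-04  1.52189727e+00]
latch_tab []
hood []
plate_top [(0.74, [257.9, 242.0, 358.4, 334.3])]
white_ring_center [(0.88, [141.6, 86.9, 197.3, 136.7]), (0.63, [215.5, 119.2, 270.5, 173.4])]
```

View pics/w5.png

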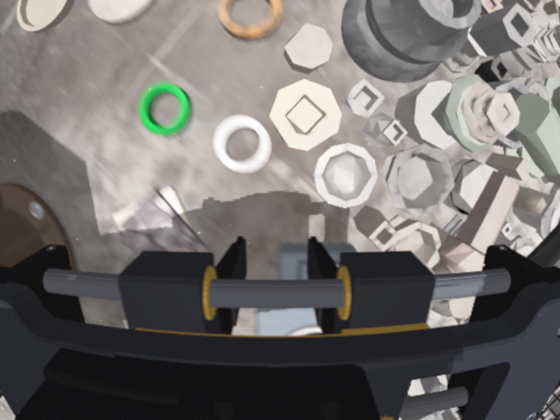

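The white ring is at (242,143) and the brown ring at (251,12), both undisturbed, but the gripper hides the tester. I'll move over the tester for a look.

Call:
jog_arm(
  motion=[
    [[-50,10,-50],0],
    [[-287,37,-125],0],
    [[-287,37,-125],0],
    [[-287,37,-125],0],
    [[-287,37,-125],0],
  ],
)

```text
t: 7.7
eef_pos: [435.0, -138.7, 334.4]
tcp_rot: [-3.14, -0.0, 1.522]
ft_force: [0.7, 0.5, -0.5]
opening: 0.976
grip_force: 0.0
```

Call:
jog_arm(
  motion=[
    [[-60,7,-16],0],
    [[-60,7,-16],0],
    [[-60,7,-16],0],
    [[-60,7,-16],0],
  ],
)

```text
t: 8.1
eef_pos: [439.1, -195.6, 349.4]
tcp_rot: [-3.14, -0.001, 1.523]
ft_force: [0.1, 1.2, -0.0]
opening: 0.999
grip_force: 0.0
```

Run:
```python
from h import *
print(state()["t"],state()["eef_pos"],state()["tcp_rot"])
c=read_camera("wrist"); cv2.imwrite("pics/w6.png",c["img"]);np.save("w6ext.npy",c["extrinsics"])
for n in("latch_tab","hood","plate_top","white_ring_center"):print(n,[(round(d["p"],2),np.array(d["box"]).round(1).tolist()) for d in cut_out(n,c)])
```

```text
8.1 [ 439.12204361 -195.59150136  349.44028983] [-3.13976103e+00 -1.19883609e-03  1.52257482e+00]
latch_tab [(0.76, [292.4, 36.2, 313.3, 74.6])]
hood [(0.79, [222.4, 175.8, 357.7, 279.1])]
plate_top [(0.64, [219.8, 28.3, 361.9, 279.6])]
white_ring_center []
```

View pics/w6.png

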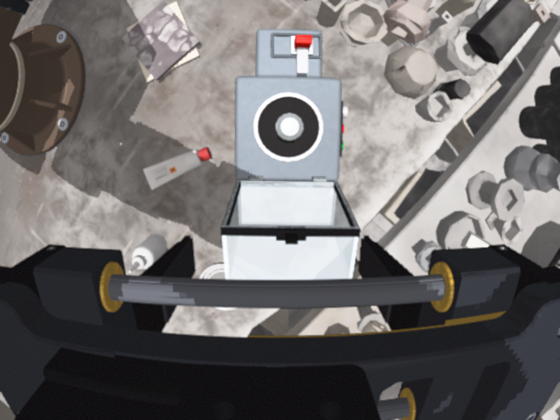

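The hood is fully open and lies behind the hinge. The spindle top is at about (289,126), the plate is concentric with it, and the latch tab is at the free end of its slot. One offset view next for triangulation.

Call:
jog_arm(
  motion=[
    [[-40,60,10],0],
    [[-40,60,10],0],
    [[-40,60,10],0],
    [[-40,60,10],0],
  ],
)

```text
t: 8.75
eef_pos: [497.5, -237.8, 340.1]
tcp_rot: [-3.141, -0.001, 1.525]
ft_force: [-0.4, 0.1, 0.3]
opening: 1.002
grip_force: 0.0
```

```bash
cat > sp.py <<'E'
from h import *
np.set_printoptions(precision=2,suppress=True)
c=read_camera("wrist"); cv2.imwrite("pics/w7.png",c["img"]);np.save("w7ext.npy",c["extrinsics"])
R=[]
for k,(u0,v0) in(("6",(289,126)),("7",None) if 0 else ("7",(0,0))):
    q=dict(c); q["extrinsics"]=np.load(f"w{k}ext.npy"); i=cv2.imread(f"pics/w{k}.png")
    if k=="7": u0,v0=np.array(proj(q,[460.,-124,54],True)).round().astype(int)
    x0,y0=int(u0)-50,int(v0)-50
    y0=max(y0,0); g=cv2.cvtColor(i[y0:y0+100,x0:x0+100],cv2.COLOR_BGR2GRAY)
    dark=(g<75).astype(np.uint8)
    n,l,s,ce=cv2.connectedComponentsWithStats(dark); j=1+s[1:,4].argmax(); m=(l==j).astype(np.uint8)
    cn,hi=cv2.findContours(m,cv2.RETR_CCOMP,cv2.CHAIN_APPROX_NONE)
    o=max(cn,key=cv2.contourArea); e=cv2.fitEllipse(o)
    hole=max([cn[a] for a in range(len(cn)) if hi[0][a][3]>=0],key=cv2.contourArea); eh=cv2.fitEllipse(hole)
    br=((g>225)&(l!=j)).astype(np.uint8)
    hm=np.zeros_like(m); cv2.drawContours(hm,[hole],-1,1,-1); vv,uu=np.nonzero(br&hm)
    pe=(e[0][0]+x0,e[0][1]+y0); ph=(eh[0][0]+x0,eh[0][1]+y0); pb=(uu.mean()+x0,vv.mean()+y0) if len(uu) else None
    print(k,pe,e[1],"hole",ph,eh[1],"bright",pb,len(uu)); P=onz(ray(q,*pe,True),54); H=onz(ray(q,*ph,True),80)
    print(" plate@54",P,"hole@80",H, "top@104", onz(ray(q,*pb,True),104) if pb else None)
    R.append((ray(q,*pe,True),ray(q,*(pb or pe),True)))
print("plate tri",tri([r[0] for r in R]),"top tri",tri([r[1] for r in R]))
print(state()["t"],state()["eef_pos"])
E
python3 sp.py; python3 -c "
import cv2,numpy as np
a=cv2.imread('pics/w6.png')[66:186,229:349];b=cv2.imread('pics/w7.png')[40:180,180:340]
cv2.imwrite('pics/sp.png',np.hstack([cv2.resize(a,(400,400)),cv2.resize(b,(400,400))]))"
```

```text
6 (287.9629592895508, 126.4963264465332) (57.7392692565918, 58.44136428833008) hole (289.02206802368164, 126.07544708251953) (29.718904495239258, 30.264198303222656) bright (np.float64(289.4511278195489), np.float64(126.10902255639098)) 266
 plate@54 [ 458.49 -124.7    54.  ] hole@80 [ 458.95 -124.34   80.  ] top@104 [ 458.56 -124.54  104.  ]
7 (242.4549102783203, 97.36695861816406) (58.32768630981445, 59.7965087890625) hole (239.35815811157227, 94.59001541137695) (30.238088607788086, 32.68428421020508) bright (np.float64(237.8148148148148), np.float64(93.05555555555556)) 270
 plate@54 [ 458.92 -125.35   54.  ] hole@80 [ 457.84 -124.21   80.  ] top@104 [ 458.72 -124.91  104.  ]
plate tri (array([ 458.56, -124.79,   49.54]), [np.float64(0.1355092345859461), np.float64(0.1355092345859099)]) top tri (array([ 458.57, -124.61,  102.11]), [np.float64(0.10327768577292755), np.float64(0.1032776857730099)])
8.8 [ 497.18 -237.68  340.56]
```

The plate axis comes out at (458.6,-124.8), with triangulated heights of 50 mm and 102 mm against the expected 54 and 104, which agree. I'll go to the white ring, with the fingers lined up perpendicular to the nearby octagonal piece.

Call:
jog_arm(
  motion=[
    [[370,-129,0],1.175],
    [[370,-129,0],1.175],
    [[370,-129,0],1.175],
    [[370,-129,0],1.175],
    [[370,-129,0],1.175],
  ],
  grip=0.2,
)

```text
t: 9.3
eef_pos: [429.1, -9.9, 341.3]
tcp_rot: [3.14, -0.001, 0.811]
ft_force: [0.5, -0.2, 0.2]
opening: 0.804
grip_force: 0.0
```

Call:
jog_arm(
  motion=[
    [[77,-134,140],0.46],
    [[77,-134,140],0.46],
    [[77,-134,140],0.46],
    [[77,-134,140],0.46],
    [[77,-134,140],0.46],
  ],
)

```text
t: 9.8
eef_pos: [383.1, 137.9, 199.0]
tcp_rot: [-3.141, 0.003, 0.357]
ft_force: [-0.1, -0.2, 0.7]
opening: 0.802
grip_force: 0.0
```

Run:
```python
from h import *
s=state(); print(s["t"],s["eef_pos"],s["tcp_rot"])
c=read_camera("wrist"); cv2.imwrite("pics/w8.png",c["img"]);np.save("w8ext.npy",c["extrinsics"])
for z in (22,0): print(proj(c,[385.5,138.3,z],True))
```

```text
9.8 [383.10828057 137.91327806 199.00709274] [-3.14102055e+00  2.51133645e-03  3.56708625e-01]
(np.float64(275.5043488899515), np.float64(195.86165254047086))
(np.float64(275.54751063711154), np.float64(191.60068244173075))
```

View pics/w8.png

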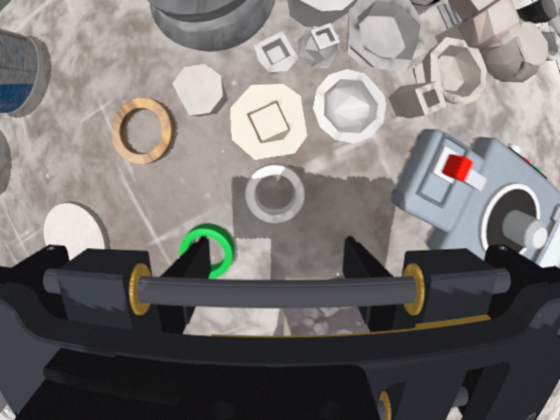

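The ring at (275.5,194) is where the projection puts it, and both finger paths are clear of the octagon and the green ring. I'll go down and grip.

Call:
jog_arm(
  motion=[
    [[3,0,50],0],
    [[3,0,100],0],
    [[3,0,135],0],
    [[3,0,155],0],
    [[3,0,160],0],
  ],
)

```text
t: 10.35
eef_pos: [388.3, 136.7, 39.8]
tcp_rot: [-3.141, 0.002, 0.356]
ft_force: [0.6, -0.7, 0.5]
opening: 0.8
grip_force: 0.0
```

Call:
jog_arm(
  motion=[
    [[0,0,5],0],
    [[0,0,9],0],
    [[0,0,9],0],
    [[0,0,9],0],
    [[0,0,9],0],
  ],
)

```text
t: 10.85
eef_pos: [389.2, 137.0, 32.2]
tcp_rot: [3.141, -0.001, 0.356]
ft_force: [0.0, 0.0, 0.5]
opening: 0.797
grip_force: 0.0
```

Call:
jog_arm(
  motion=[
    [[0,0,0],0],
    [[0,0,0],0],
    [[0,0,0],0],
    [[0,0,0],0],
    [[0,0,0],0],
  ],
  grip=1,
)

```text
t: 11.35
eef_pos: [389.0, 137.0, 31.7]
tcp_rot: [3.141, -0.0, 0.356]
ft_force: [-0.8, -0.4, 5.1]
opening: 0.619
grip_force: 30.0
```

Call:
jog_arm(
  motion=[
    [[0,0,-10],0],
    [[0,0,-40],0],
    [[0,0,-90],0],
    [[0,0,-140],0],
    [[0,0,-170],0],
  ],
)

```text
t: 11.85
eef_pos: [389.0, 137.1, 205.4]
tcp_rot: [3.141, -0.003, 0.356]
ft_force: [0.1, 0.1, -1.8]
opening: 0.619
grip_force: 30.0
```

Run:
```python
from h import *
s=state(); print(s["t"],s["eef_pos"],s["tcp_rot"],s["opening"],s["grip_force"],s["ft_force"])
c=read_camera("wrist"); cv2.imwrite("pics/w9.png",c["img"]);np.save("w9ext.npy",c["extrinsics"])
cv2.imwrite("pics/w9v.png",cv2.resize(c["img"][190:320,180:370],(760,520)))
```

```text
11.85 [388.98250247 137.06050689 205.40907273] [ 3.1409076  -0.00332811  0.35593884] 0.618593409548941 29.993221543008985 [ 0.07062973  0.06009593 -1.78262365]
```

View pics/w9v.png

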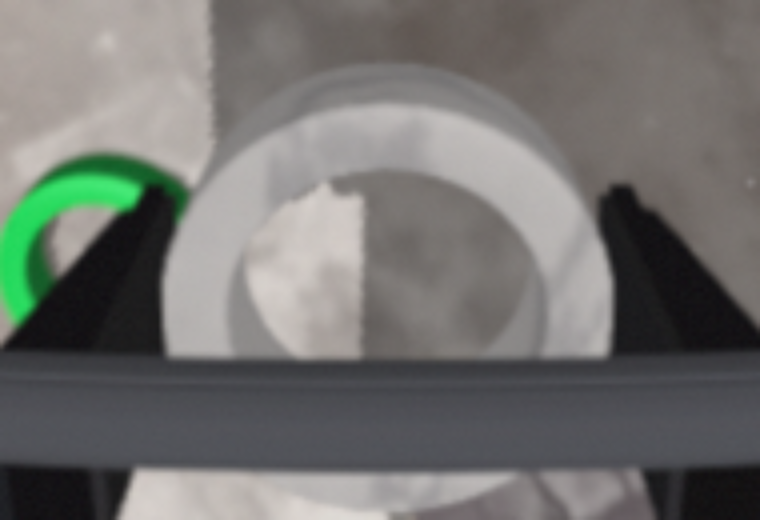

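The ring is held level between the pads, with its top face's front edge at zoom row 103, inner front edge at 168 and back edge at about 510.

Run:
```python
from h import *
from scipy.spatial.transform import Rotation as Ro
np.set_printoptions(precision=2,suppress=True)
c=read_camera("wrist"); s=state(); R=Ro.from_euler("xyz",s["tcp_rot"]).as_matrix()
T=lambda P:R.T@(P-s["eef_pos"])
f=lambda x,y:(180+x/4-.4,190+y/4-.4)
zt=22+205.4-31.7
for n,p,z in(("front out",f(388,103),zt),("front in",f(388,168),zt),("back out",f(388,510),zt),("front bottom",f(388,63),zt-22)): print(n,T(onz(ray(c,*p,True),z)))
for p in((163,300),(613,300)): print("side",T(onz(ray(c,*f(*p),True),zt)))
print(s["joints"])
```

```text
front out [27.66  1.37 10.12]
front in [19.14  1.38 10.06]
back out [-31.83   1.45   9.69]
front bottom [27.51  1.41 32.12]
side [  0.61 -28.38   9.88]
side [ 0.6  31.24  9.97]
[ 0.18  0.24  2.09 -0.    0.8   1.39]
```

Call:
jog_arm(
  motion=[
    [[-3,33,0],-0.14],
    [[-6,67,0],-0.29],
    [[-10,100,0],-0.44],
    [[-13,134,0],-0.58],
    [[-16,165,0],-0.72],
  ],
)

```text
t: 12.45
eef_pos: [431.0, -24.4, 201.0]
tcp_rot: [-3.14, 0.001, 1.077]
ft_force: [1.2, 0.7, -0.7]
opening: 0.617
grip_force: 30.0
```

Call:
jog_arm(
  motion=[
    [[-22,21,0],-0.14],
    [[-45,43,0],-0.29],
    [[-66,63,0],-0.43],
    [[-73,71,10],-0.448],
    [[-73,71,20],-0.448],
  ],
)

```text
t: 12.95
eef_pos: [458.6, -122.3, 180.5]
tcp_rot: [-3.141, -0.0, 1.517]
ft_force: [-0.2, -0.3, -1.3]
opening: 0.62
grip_force: 30.0
```

Call:
jog_arm(
  motion=[
    [[0,0,15],0],
    [[0,0,24],0],
    [[0,0,24],0],
    [[0,0,24],0],
  ],
)

```text
t: 13.35
eef_pos: [458.6, -120.7, 157.6]
tcp_rot: [-3.141, -0.0, 1.519]
ft_force: [-0.1, -0.3, -0.4]
opening: 0.622
grip_force: 30.0
```

Run:
```python
from h import *
s=state(); print(s["t"],s["eef_pos"],s["tcp_rot"],s["opening"],s["grip_force"],s["ft_force"])
c=read_camera("wrist"); cv2.imwrite("pics/w10.png",c["img"]);np.save("w10ext.npy",c["extrinsics"])
cv2.imwrite("pics/w10v.png",cv2.resize(c["img"][190:320,180:370],(760,520),interpolation=cv2.INTER_CUBIC))
```

```text
13.35 [ 458.62019913 -120.74018184  157.61940162] [-3.14100117e+00 -1.31040348e-04  1.51887408e+00] 0.621722433905313 29.993226648221025 [-0.12774453 -0.31921655 -0.4027699 ]
```

View pics/w10v.png

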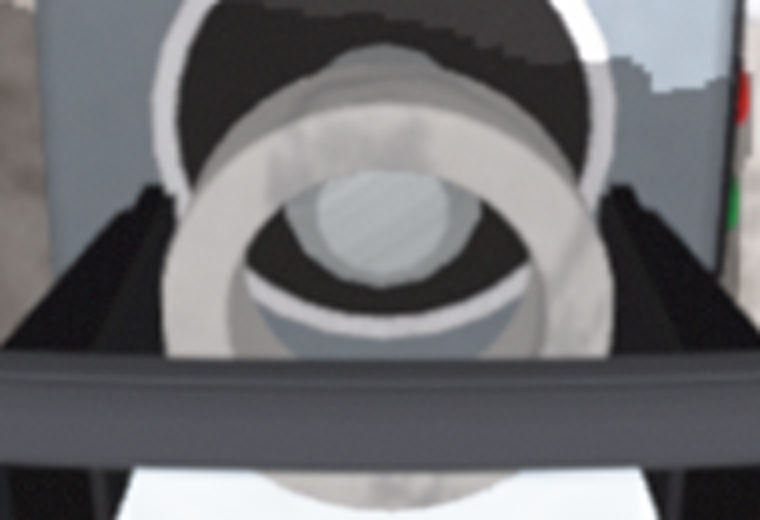

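The picture shows the spindle top through the ring's hole: the top face spans zoom columns 317 to 449 with its lower edge at row 262, and the ring's outer edges are at 163 and 613. I have now viewed more than the 10 pictures allowed, so I'll use numbers only from here.

Run:
```python
from h import *
from scipy.spatial.transform import Rotation as Ro
np.set_printoptions(precision=2,suppress=True)
c=read_camera("wrist"); s=state(); R=Ro.from_euler("xyz",s["tcp_rot"]).as_matrix()
T=lambda P:R.T@(P-s["eef_pos"])
f=lambda x,y:(180+x/4-.4,190+y/4-.4)
zt=22+s["eef_pos"][2]-31.7
for n,p,z in(("front out",f(388,103),zt),("front in",f(388,168),zt),("back out",f(388,510),zt),("L",f(163,300),zt),("R",f(613,300),zt),
 ("spL",f(317,212),104),("spR",f(449,212),104),("spBack(-11)",f(383,262),104),("cyl back(-17)",f(383,287),95),("plate back(-47 out)",f(388,337),54)): print(n,T(onz(ray(c,*p,True),z)))
print(T(np.array([458.6,-124.8,104])))
```

```text
front out [27.05  0.88  9.69]
front in [18.68  0.89  9.69]
back out [-31.57   0.96   9.71]
L [  0.43 -28.33   9.68]
R [ 0.47 30.17  9.72]
spL [ -3.47 -10.54  54.08]
spR [-3.45 10.84 54.1 ]
spBack(-11) [-12.2    0.15  54.09]
cyl back(-17) [-20.59   0.12  63.1 ]
plate back(-47 out) [-49.92   1.06 104.1 ]
[-3.82 -0.1  54.09]
```

Call:
jog_arm(
  motion=[
    [[-1,-0.8,5],0],
    [[-1,-0.8,12],0],
    [[-1,-0.8,18],0],
    [[-1,-0.8,24],0],
    [[-1,-0.8,24],0],
  ],
)

```text
t: 13.95
eef_pos: [457.5, -122.0, 132.7]
tcp_rot: [-3.14, -0.0, 1.519]
ft_force: [-0.1, -0.3, -1.2]
opening: 0.623
grip_force: 30.0
```

```bash
cat > look.py <<'E'
from h import *
from scipy.spatial.transform import Rotation as Ro
np.set_printoptions(precision=2,suppress=True)
c=read_camera("wrist"); s=state(); R=Ro.from_euler("xyz",s["tcp_rot"]).as_matrix()
T=lambda P:R.T@(P-s["eef_pos"])
print(s["t"],s["eef_pos"],s["ft_force"],s["moment"],s["opening"])
g=cv2.cvtColor(c["img"],cv2.COLOR_BGR2GRAY).astype(int)
cv2.imwrite("pics/last.png",c["img"])
for r in (235,242,248): print(r,list(g[r,215:336:2]))
print("col276",list(g[200:282,276]))
E
python3 look.py
```

```text
14.0 [ 457.71 -122.09  133.15] [-0.27 -0.14 -1.61] [ 0.   -0.06 -0.03] 0.6199635494681535
235 [np.int64(181), np.int64(165), np.int64(159), np.int64(68), np.int64(39), np.int64(39), np.int64(40), np.int64(102), np.int64(149), np.int64(179), np.int64(193), np.int64(192), np.int64(194), np.int64(193), np.int64(193), np.int64(189), np.int64(173), np.int64(166), np.int64(167), np.int64(168), np.int64(165), np.int64(164), np.int64(163), np.int64(150), np.int64(145), np.int64(142), np.int64(137), np.int64(140), np.int64(142), np.int64(144), np.int64(144), np.int64(141), np.int64(139), np.int64(137), np.int64(139), np.int64(143), np.int64(142), np.int64(141), np.int64(148), np.int64(166), np.int64(184), np.int64(189), np.int64(188), np.int64(191), np.int64(191), np.int64(191), np.int64(188), np.int64(189), np.int64(190), np.int64(190), np.int64(190), np.int64(192), np.int64(185), np.int64(155), np.int64(114), np.int64(48), np.int64(36), np.int64(36), np.int64(36), np.int64(80), np.int64(154)]
242 [np.int64(19), np.int64(19), np.int64(25), np.int64(30), np.int64(31), np.int64(65), np.int64(1
[... 2241 characters left out ...]
), np.int64(142), np.int64(143), np.int64(149), np.int64(164), np.int64(177), np.int64(182), np.int64(184), np.int64(186), np.int64(187), np.int64(185), np.int64(183), np.int64(181), np.int64(179), np.int64(180), np.int64(180), np.int64(179), np.int64(177), np.int64(178), np.int64(177), np.int64(176), np.int64(177), np.int64(177), np.int64(177), np.int64(177), np.int64(176), np.int64(173), np.int64(171), np.int64(170), np.int64(170), np.int64(171), np.int64(170), np.int64(167), np.int64(165), np.int64(166), np.int64(167), np.int64(169), np.int64(168), np.int64(158), np.int64(148), np.int64(137), np.int64(94), np.int64(51), np.int64(37), np.int64(40), np.int64(47), np.int64(59), np.int64(64)]
```

Run:
```python
from h import *
from scipy.spatial.transform import Rotation as Ro
np.set_printoptions(precision=2,suppress=True)
c=read_camera("wrist"); s=state(); R=Ro.from_euler("xyz",s["tcp_rot"]).as_matrix()
T=lambda P:R.T@(P-s["eef_pos"])
zt=22+s["eef_pos"][2]-31.7
for n,r,z,o in(("ring out",215.3,zt,30),("ring in",231.7,zt,19.5),("top front",237.7,104,11),("top back",272.3,104,-11),("taper back",275.2,95,-17)):
    P=T(onz(ray(c,276.5,r,True),z)); print(n,P[0]-o,P)
```

```text
ring out -2.9575739396861565 [27.04  0.76  9.7 ]
ring in -0.8978427031911593 [18.6   0.77  9.7 ]
top front -2.4758617335151154 [ 8.52  0.79 29.47]
top back -2.0374748987557023 [-13.04   0.82  29.47]
taper back -2.3081270415513586 [-19.31   0.83  38.47]
```

Call:
jog_arm(
  motion=[
    [[-0.3,0.4,0],0],
    [[-0.3,0.4,5],0],
    [[-0.3,0.4,10],0],
    [[-0.3,0.4,15],0],
    [[-0.3,0.4,15],0],
  ],
)

```text
t: 14.55
eef_pos: [458.0, -122.4, 117.9]
tcp_rot: [-3.14, -0.0, 1.519]
ft_force: [-0.3, 0.5, -0.6]
opening: 0.621
grip_force: 30.0
```

Call:
jog_arm(
  motion=[
    [[0,0,5],0],
    [[0,0,10],0],
    [[0,0,15],0],
    [[0,0,20],0],
    [[0,0,20],0],
  ],
)

```text
t: 15.05
eef_pos: [458.0, -122.4, 98.0]
tcp_rot: [-3.141, -0.0, 1.519]
ft_force: [-0.6, 0.8, -0.3]
opening: 0.618
grip_force: 30.0
```

Call:
jog_arm(
  motion=[
    [[0,0,4],0],
    [[0,0,8],0],
    [[0,0,10],0],
    [[0,0,10.5],0],
    [[0,0,10.5],0],
  ],
)

```text
t: 15.55
eef_pos: [458.2, -122.5, 88.1]
tcp_rot: [-3.142, 0.0, 1.519]
ft_force: [0.8, -0.4, -1.0]
opening: 0.621
grip_force: 30.0
```

Call:
jog_arm(
  motion=[
    [[0,0,0.5],0],
    [[0,0,1],0],
    [[0,0,1],0],
  ],
)

```text
t: 15.85
eef_pos: [458.3, -122.5, 87.2]
tcp_rot: [3.142, 0.0, 1.519]
ft_force: [-0.8, 0.4, -1.7]
opening: 0.619
grip_force: 30.0
```

Call:
jog_arm(
  motion=[
    [[0,0,0.5],0],
    [[0,0,1],0],
    [[0,0,1],0],
  ],
)

```text
t: 16.15
eef_pos: [458.2, -122.5, 86.1]
tcp_rot: [-3.142, 0.0, 1.519]
ft_force: [0.3, 0.4, 0.0]
opening: 0.618
grip_force: 30.0
```

Call:
jog_arm(
  motion=[
    [[0,0,0.5],0],
    [[0,0,0.8],0],
    [[0,0,0.8],0],
  ],
)

```text
t: 16.45
eef_pos: [458.3, -122.5, 85.7]
tcp_rot: [3.141, 0.0, 1.519]
ft_force: [-1.3, 0.1, 6.2]
opening: 0.623
grip_force: 30.0
```

Contact came at TCP z 85.7, exactly the plate height plus the grasp offset. Releasing now.

Call:
jog_arm(
  motion=[
    [[0,0,-0.3],0],
    [[0,0,-0.3],0],
    [[0,0,-0.3],0],
    [[0,0,-0.3],0],
    [[0,0,-0.3],0],
  ],
  grip=0.2,
)

```text
t: 16.95
eef_pos: [458.2, -122.5, 85.6]
tcp_rot: [-3.142, 0.0, 1.519]
ft_force: [-0.5, 0.3, -0.3]
opening: 0.801
grip_force: 0.0
```

Call:
jog_arm(
  motion=[
    [[0,0,-15],0],
    [[0,0,-60],0],
    [[0,0,-110],0],
    [[0,0,-160],0],
    [[0,0,-210],0],
  ],
)

```text
t: 17.45
eef_pos: [457.8, -122.2, 297.9]
tcp_rot: [3.141, 0.0, 1.519]
ft_force: [1.0, -0.4, -0.9]
opening: 0.797
grip_force: 0.0
```

Call:
jog_arm(
  motion=[
    [[-60,0,-40],0],
    [[-60,0,-40],0],
    [[-60,0,-40],0],
    [[-60,0,-40],0],
  ],
)

```text
t: 17.85
eef_pos: [454.8, -182.1, 335.0]
tcp_rot: [-3.141, -0.0, 1.518]
ft_force: [-0.5, 0.5, 0.5]
opening: 0.802
grip_force: 0.0
```

Run:
```python
from h import *
np.set_printoptions(precision=2,suppress=True)
s=state();print(s["t"],s["eef_pos"],s["ft_force"],s["opening"])
c=read_camera("wrist"); cv2.imwrite("pics/end.png",c["img"])
for n in("hood","white_ring_center","plate_top","latch_tab"):
    for d in cut_out(n,c)[:2]:
        b=np.array(d["box"]); m=((b[0]+b[2])/2,(b[1]+b[3])/2); print(n,round(d["p"],2),b.round(1),onz(ray(c,*m,True),76))
u,v=np.array(proj(c,[458.6,-124.8,76],True)).round().astype(int); print(u,v)
g=cv2.cvtColor(c["img"],cv2.COLOR_BGR2GRAY); print("row",list(map(int,g[v,u-50:u+51:2]))); print("col",list(map(int,g[max(v-50,0):v+51:2,u])))
print([(proj(c,[458.6+a,-124.8+b,76],True)) for a,b in((-30,0),(30,0),(0,30),(0,-30))])
t=read_camera("top")
for n in("brown_ring_center","hood"): print(n,[(round(d["p"],2),np.array(d["box"]).round(1).tolist()) for d in cut_out(n,t)])
```

```text
17.85 [ 454.76 -182.1   335.04] [-0.55  0.47  0.47] 0.8023810919119588
hood 0.8 [207.2 184.9 343.8 284.7] [ 450.94 -249.89   76.  ]
hood 0.7 [247.  112.7 297.9 163.6] [ 453.76 -125.16   76.  ]
white_ring_center 0.66 [251.3 114.7 298.9 162.5] [ 456.98 -125.89   76.  ]
plate_top 0.62 [206.5  34.4 347.6 279.7] [ 458.19 -148.94   76.  ]
latch_tab 0.84 [280.   41.9 303.1  78.8] [482.2  -28.71  76.  ]
276 138
row [192, 194, 193, 192, 193, 195, 195, 206, 255, 247, 59, 55, 52, 138, 254, 252, 254, 202, 108, 183, 199, 255, 254, 254, 254, 254, 254, 253, 253, 253, 212, 181, 153, 61, 226, 250, 251, 250, 110, 53, 51, 171, 255, 233, 190, 190, 189, 190, 190, 189, 191]
col [198, 199, 198, 199, 201, 201, 199, 255, 255, 144, 51, 55, 53, 157, 255, 250, 246, 156, 161, 196, 211, 255, 254, 254, 254, 254, 254, 253, 252, 253, 209, 174, 141, 123, 246, 251, 249, 217, 59, 52, 134, 255, 251, 190, 188, 188, 189, 188, 187, 164, 112]
[(np.float64(252.05586891821807), np.float64(139.04628793208724)), (np.float64(300.70072871089343), np.float64(136.5323148165438)), (np.float64(275.0904795399754), np.float64(113.49382965488786)), (np.float64(277.6268943824773), np.float64(161.71371671192594))]
brown_ring_center [(0.9, [168.4, 208.0, 197.8, 235.3])]
hood []
```

The ring sits round the spindle: its outline matches the projected 60 mm circle at z 76, with the spindle top inside. The hood is open, the brown ring is in place and the gripper is clear.

```bash
python3 -c "
from cell import job_done; print(job_done())"
```

```text
the job is handed in; nothing more can be done
None
```

The job is handed in (no verdict came back): by my last camera check the hood is open, the white ring lies flat round the spindle and the brown ring has not moved, but I viewed 13 pictures, over the limit of 10.

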